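# Salsa bowl onto a trivet tile from the spring dispenser

### The arm

A 6-joint arm with a two-finger parallel gripper is mounted at the origin on the work surface. World frame = base frame: x ahead of the robot, y to its left, z up, the work surface at z = 0. Lengths are in mm, angles in rad, forces in N, time in s.
With the tool pointing down it reaches from about 325 to 875 mm from the base axis. Payload 4.4 kg.
Tool frame: the origin (TCP) lies on the centre line of the jaws, within the pads' length; the fingertips stand ahead of it and the grasp point (between the pads) lies 6 mm ahead of it (ctrl.tcp_to_tips is the z of the fingertips in the tool frame, in mm); z points along the fingers, y is the line along which they close (so a half turn about z gives the same grasp; the last joint's range is limited). The gripper opens to 85 mm and grips with 20 to 120 N. Pads are 22 mm wide; open, the fingers measure 114 mm over their backs; the gripper's body (76 mm by 85 mm) begins 54 mm behind the grasp point. The pads swing forward as they close: fully open they stand 13 mm farther back than shut.
Start: joints at [-0.15, 0.207, 1.542, -0, 1.393, -0.15], TCP at [575.002, -0.012, 256.282] pointing down, gripper open.
Joint ranges: [-2.73, 2.73], [-0.86, 2.22], [0.23, 2.46], [-1.11, 4.25], [0.08, 2.63], [-2.82, 2.82]. Speed limits (rad/s): [2.79, 2.79, 3.14, 3.14, 3.14, 3.14].

### API

Orientations are given as a 3x3 rotation matrix whose columns are the frame's x, y, z axes.
In Python, from plant import ctrl, sensors, optics gives the robot as it stands. Calls block until the motion is done:
- ctrl.move_ptp(position, orientation): joint-space move of the TCP to a pose.
- ctrl.move_l(position, rot=None, vel=150, threshold=None): straight line of the TCP; rot=None keeps the orientation; vel is the mean speed in mm/s. With threshold (N) it stops when the force on the tool has changed by that much, and returns True; else False.
- ctrl.set_joints(angles): joint-space move.
- ctrl.gripper_to(opening, force=None): finger opening in mm; force is the grip in N (None keeps the last); returns when the fingers have stopped.
- ctrl.hold(seconds).
- ctrl.solve_ik(position, orientation): joint angles nearest the present ones, or None.
- sensors.read_state(): the state.
- optics.grab_frame(name): name is "scene" or "side" or "wrist"; returns (picture, depth): 400x640x3 uint8, red, green, blue; 400x640 float32, mm along the optical axis (not along the pixel's ray), 0 where there is no reading.
- optics.camera_params(name): a dict with "mtx" (3x3 intrinsics, pixels), "R" (3x3) and "t" (3): a world point X has camera coordinates R X + t; the wrist camera has in their place "T_tool_cam" (4x4, takes a point from camera to tool coordinates, whose origin is the TCP and whose axes are the flange's). Camera axes: x right, y down, z forward; pixel columns grow to the right and rows downward; lengths in mm; the calibration is good to about 2 mm. A picture is of the moment at which its call begins: read the wrist's pose just before it. camera_params takes no time and is no camera call.
A pose or a line that the arm cannot do raises ctrl.MotionError and nothing moves.
- ctrl.finish_job(): hands the job in; it is judged then, once.
The state is a dict: "t": time; "q": joint angles; "qvel": joint speeds; "tau": joint torques, N m; "eef_pos": TCP position; "eef_rot": TCP orientation; "force": force on the tool from outside, world axes, zero at the start; "wrist_torque": the same for the moment, N m; "grip_width": finger opening in mm; "grasp_force": force on a finger pad.
Only numpy, scipy, OpenCV 4.12 (cv2) and the standard library are available. Lean on these libraries where they do the work, as an engineer would, in place of code of your own. Each camera call takes 0.05 s, during which the arm holds its last target. There are 200 camera calls.

### The job

Pull the top (blue) trivet tile out from under the red hood of the spring dispenser, let the next tile rise into its place, and lay the blue tile flat in the bay of the wooden tray. Then stand the empty salsa bowl upright in the middle of the blue tile. Set both down gently without dropping them, leave the other tiles in the dispenser, and do not disturb the other things on the counter.

Things in the scene. Friction and masses are not known exactly. Their poses are not given: they have to be found in the camera images.
- dispenser: Fixed grey spring dispenser, base 150 x 96 mm, 112 mm high; origin at the centre of its underside, z up, x from front to rear (front roughly towards the robot). Four tiles lie stacked in it, long sides along x, centred on its z axis. A sprung plate presses the stack up, about 6 N beyond its weight, against a red hood; the top tile's top face is at z = 106 mm.
- hood_edge (a point): Middle of the hood's front lower edge (x = +33, z = 106 mm in the dispenser; axes as the dispenser). The hood is 6 mm thick, 74 mm wide, runs 30 mm back and covers the rear 22 mm of the top tile, with a rear wall and cheeks under it. So slide the tile level along -x by over 22 mm (35 is good) before lifting; then the next tile rises 14 mm to the hood.
- front_wall (a point): Middle of the top of the dispenser's low front wall (6 mm thick, 74 mm wide), z = 86 mm in the dispenser: it holds the second tile back, and the top tile (underside at 92 mm) passes over it. Ahead of the hood the side walls, 32 to 37 mm either side of the middle, end at z = 80 mm, so the top tile's sides are bare for the fingers.
- lift (a joint): Height of the dispenser's sprung plate, m: about 0 with four tiles in, about 0.014 when the top tile is gone and the next one has risen against the hood. Spring 100 N/m, damped.
- tile1: Blue lacquered wooden trivet tile, the top one of the stack, 110 (x) x 60 (y) x 14 (z) mm, about 70 g; origin at the centre of its underside, z up. Grasp it across its 60 mm width at the middle, with the fingertips no more than about 11 mm below its top face so that the next tile is not gripped.
- tile2: Yellow tile of the same size, second in the stack (a green and a white one lie below it); origin at the centre of its underside. It starts with its underside at z = 78 mm in the dispenser frame and must end at 92 mm.
- tray: Fixed light wooden tray, 150 (x) x 110 (y) mm, 8 mm thick, with dark wooden rims and corner blocks 10 mm high around a bay for one tile; origin at the centre of its underside, z up.
- tray_bay (a point): Centre of the bay's floor, 8 mm above the tray's underside; axes as the tray. The bay is 120 mm long along x between the end rims and 72 mm wide along y between the four corner blocks (which stand only at x = 46 to 60 mm either way, y = 36 to 44 mm either way); between the blocks its long sides are open for the fingers. The tile lies with its long side along x, either way round.
- bowl: Empty green glass salsa bowl, 66 mm across at the rim, 50 mm across at the foot, 55 mm high, about 180 g, walls nearly upright above 10 mm; origin at the centre of its underside. It can be grasped from above across its outside.
- spatula: Red spatula, 280 mm long, lying on the left of the counter: leave alone. Origin under its middle.
- tongs: Steel tongs, 240 mm long, lying on the left of the counter: leave alone. Origin under their middle.
- sauce: Amber sauce bottle, 56 mm across, 160 mm high, standing at the far side: leave alone. Origin at the centre of its underside.
- mug: Terracotta mug, 80 mm across, 90 mm high, standing at the far side: leave alone. Origin at the centre of its underside.
- pepper: Dark wooden pepper mill, 52 mm across, 135 mm high, standing at the far side: leave alone. Origin at the centre of its underside.
Mind the look-alikes: they are no part of the job. Of the things that look like the tray, take the one that is farthest from the robot's base at the start.

How it is judged:
By the outcome, as a careful person would: the job done as asked, in the order asked, and still so for the second after the job is handed in, with the robot touching nothing.
It also fails if it takes over 61 s, if anything falls off the work surface, if the arm or the gripper's body presses on something with over 40 N, if the wrist force passes 120 N, or if a joint passes its speed limit or range.

## Working session

There is one attempt and no reset: what is moved stays moved. The work goes in short steps, each a Python script; the robot and the scene stay as the last script left them, time stands still between calls to the robot, and variables do not carry over. Pictures are saved under pics/ and viewed, at most 10 in all, crops included, and the job is handed in when it is done.

```bash
ls; mkdir -p pics; python3 - <<'E'
from plant import ctrl,sensors,optics
import cv2,numpy as np
for n in("scene","side"):
    p,d=optics.grab_frame(n); cv2.imwrite(f"pics/{n}0.png",p[...,::-1]); np.save(f"{n}0.npy",d); np.save(f"{n}0c.npy",p)
    c=optics.camera_params(n); print(n,c)
print(optics.camera_params("wrist"),ctrl.tcp_to_tips,sensors.read_state()["t"])
E
```

```text
pics
scene {'mtx': array([[390.23705434,   0.        , 316.09337679],
       [  0.        , 390.23705434, 201.14449198],
       [  0.        ,   0.        ,   1.        ]]), 'R': array([[-0.38733163,  0.92193672,  0.00262588],
       [ 0.52587956,  0.22327446, -0.8207309 ],
       [-0.75724824, -0.31651414, -0.57130893]]), 't': array([  76.77984607, -224.1907635 , 1808.29872842])}
side {'mtx': array([[472.34513015,   0.        , 325.0786289 ],
       [  0.        , 472.34513015, 201.69915803],
       [  0.        ,   0.        ,   1.        ]]), 'R': array([[-0.99691373, -0.07842948, -0.00343962],
       [-0.04287105,  0.58059016, -0.8130665 ],
       [ 0.06576539, -0.8104097 , -0.58216066]]), 't': array([ 525.18592262,   15.65065131, 1532.66633879])}
{'mtx': array([[353.56346597,   0.        , 317.09563615],
       [  0.        , 353.56346597, 198.58171735],
       [  0.        ,   0.        ,   1.        ]]), 'T_tool_cam': array([[ 3.54870596e-04, -9.44499437e-01, -3.28512842e-01,
         8.46553593e+01],
       [ 9.99999864e-01,  4.60459043e-04, -2.43621402e-04,
         3.36952799e-02],
       [ 3.81366986e-04, -3.28512711e-01,  9.44499472e-01,
        -1.17888243e+02],
       [ 0.00000000e+00,  0.00000000e+00,  0.00000000e+00,
         1.00000000e+00]])} 25.0 0.1
```

View pics/scene0.png

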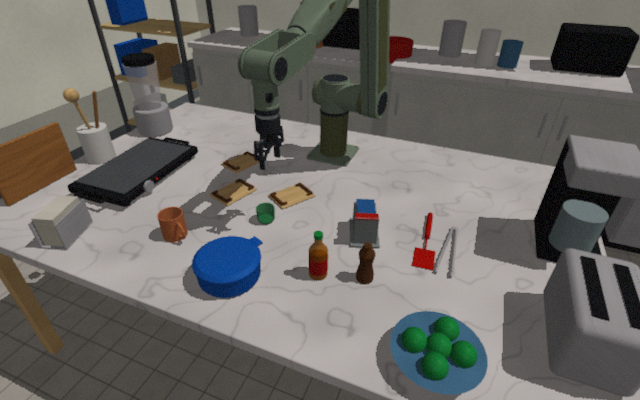

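View pics/side0.png

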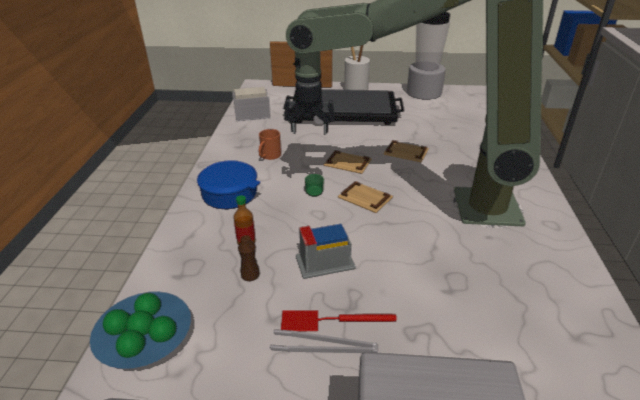

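The scene picture shows three trays (scene px (292,195), (234,191), (242,161)). The bowl is at (265,214) and the dispenser with the blue tile at (365,220). In the side picture the trays are at (366,196), (347,161) and (407,151), the bowl at (314,184) and the dispenser at (326,248). Next I'll get world positions and compare the tray distances.

```bash
cat > h.py <<'E'
import numpy as np,cv2
from plant import ctrl,sensors,optics
def cloud(d,c,pose=None):
    v,u=np.indices(d.shape); K=c["mtx"]
    P=np.stack([(u-K[0,2])/K[0,0]*d,(v-K[1,2])/K[1,1]*d,d],-1)
    if "R" in c: W=(P-c["t"])@c["R"]
    else:
        T=c["T_tool_cam"]; P=P@T[:3,:3].T+T[:3,3]; W=P@np.array(pose[1]).T+np.array(pose[0])
    W[d<=0]=np.nan; return W
def down(a):  # tool z down, tool y (closing line) at angle a+90deg: tool x at angle a
    c,s=np.cos(a),np.sin(a); return np.array([[c,s,0],[s,-c,0],[0,0,-1.]])
def wrist(name=None):
    s=sensors.read_state(); p,d=optics.grab_frame("wrist")
    if name: cv2.imwrite(f"pics/{name}.png",p[...,::-1])
    return p,d,cloud(d,optics.camera_params("wrist"),(s["eef_pos"],s["eef_rot"]))
E
python3 - <<'E'
from h import *
np.set_printoptions(precision=1,suppress=True)
for n,pts in(("scene",dict(t1=(292,195),t2=(234,191),t3=(242,161),bowl=(265,210),blue=(366,206))),("side",dict(t1=(366,196),t2=(347,161),t3=(407,151),bowl=(314,180),blue=(332,238),mug=(270,145)))):
    d=np.load(n+"0.npy");p=np.load(n+"0c.npy");W=cloud(d,optics.camera_params(n))
    for k,(u,v) in pts.items():
        w=np.nanmedian(W[v-2:v+3,u-2:u+3].reshape(-1,3),0);print(n,k,w,np.hypot(*w[:2]))
    hsv=cv2.cvtColor(p,cv2.COLOR_RGB2HSV)
    X=W
    near=np.hypot(X[...,0]-700,X[...,1]+0)<600
    m=(hsv[...,1]>120)&(abs(hsv[...,0]-108.)<10)&(X[...,2]>80)&(X[...,2]<125)
    b=np.load(n+"0.npy")>0
    u,v=pts["blue"]; yy,xx=np.indices(d.shape); m&=(np.hypot(yy-v,xx-u)<40)
    Q=X[m];print("blue",m.sum(),Q.mean(0),cv2.minAreaRect(Q[:,:2].astype(np.float32)),np.median(Q[:,2]))
    u,v=pts["bowl"]; m=(np.hypot(yy-v,xx-u)<20)&(X[...,2]>12)&(X[...,2]<90); Q=X[m]
    print("bowl",m.sum(),Q[:,2].max(),Q.min(0),Q.max(0))
E
```

```text
scene t1 [398.  -17.9   6.1] 398.40879144255194
scene t2 [ 459.5 -239.4    6.3] 518.1565125521876
scene t3 [ 239.8 -339.2    4.8] 415.4269115295837
scene bowl [544.7 -52.7  23.5] 547.259739464472
scene blue [489.8 300.3 103.6] 574.552525209122
blue 224 [489.5 298.  103.6] ((488.3487243652344, 296.9601135253906), (72.80590057373047, 58.04421615600586), 17.4000186920166) 103.65054830014992
bowl 363 55.581748997932685 [421.6 -91.3  12.1] [603.9  -3.5  55.6]
side t1 [392. -17.  10.] 392.36565903929767
side t2 [ 464.1 -240.8    8.9] 522.8447760255779
side t3 [ 237.2 -332.3    8.6] 408.27534551869655
side bowl [569.9 -66.7  31.3] 573.7686233306359
side blue [482.7 324.4 107. ] 581.5650564487412
side mug [ 749.9 -246.    61. ] 789.2218491382126
blue 484 [490.4 307.  106.7] ((491.9284973144531, 302.9255065917969), (82.43000030517578, 60.50006103515625), 18.325088500976562) 107.11679176078687
bowl 361 60.364999973528725 [533.6 -76.4  12. ] [596.9   0.9  60.4]
```

The target tray is the one at about (460,-240), 520 mm from the base. Next, wrist views of the bowl, the tray and the dispenser.

```bash
python3 - <<'E'
from h import *
out=[]
for n,xy,a in(("bowl",(560,-45),0),("tray",(462,-240),0),("disp",(490,303),0.3)):
    ctrl.move_ptp([*xy,330],down(a))
    p,d,W=wrist(); np.savez(n+".npz",p=p,W=W); out.append(p[...,::-1])
    print(n,sensors.read_state()["t"])
cv2.imwrite("pics/w3.png",cv2.resize(np.vstack([np.hstack(out[:2]),np.hstack([out[2],0*out[2]])]),(800,500)))
E
```

```text
bowl 1.4833
tray 2.4083
disp 4.4167
```

View pics/w3.png

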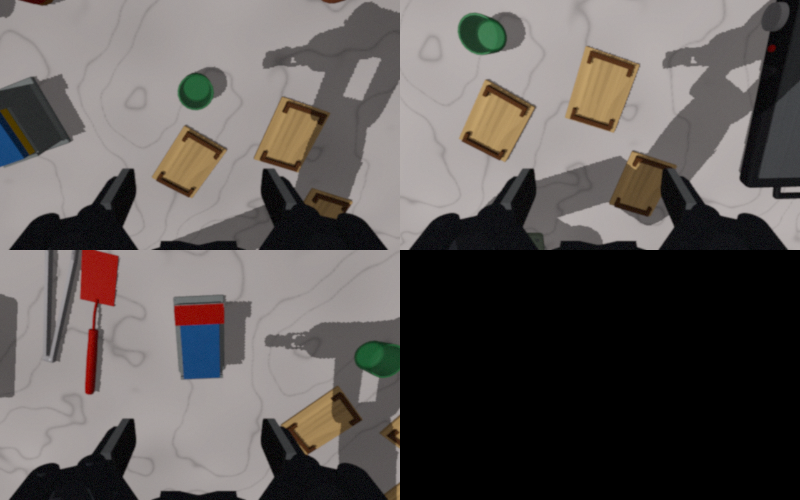

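The wrist views show the bowl at px (314,146) of its frame, the target tray at (325,142) of its frame, and the blue tile and red hood at (322,160) and (320,104) of the third frame. Now I'll fit poses to these.

```bash
python3 - <<'E'
from h import *
np.set_printoptions(precision=1,suppress=True)
def rect(Q):
    (c,s,a)=cv2.minAreaRect(Q[:,:2].astype(np.float32)); b=cv2.boxPoints((c,s,a)); e=b[1]-b[0],b[2]-b[1]
    L=max(e,key=np.linalg.norm); return np.array(c),np.array(s),np.degrees(np.arctan2(L[1],L[0]))%180
def blob(m,u,v):
    n,l=cv2.connectedComponents(m.astype(np.uint8)); 
    return l==l[v,u]
def f(n): z=np.load(n+".npz"); return z["p"],z["W"],cv2.cvtColor(z["p"],cv2.COLOR_RGB2HSV).astype(int)
p,W,h=f("disp")
m=blob((abs(h[...,0]-108)<12)&(h[...,1]>120)&(W[...,2]>60),322,160); Q=W[m]; print("blue",rect(Q),np.median(Q[:,2]),m.sum())
q=Q[abs(Q[:,2]-np.median(Q[:,2]))<4]; print(" blue top",rect(q))
m=blob(((h[...,0]<8)|(h[...,0]>172))&(h[...,1]>120)&(W[...,2]>60),320,104); Q=W[m]; print("red",rect(Q),np.median(Q[:,2]),m.sum())
p,W,h=f("tray"); print("hsv",h[142,325],h[20,600])
for zlo in (None,):
    m=blob((h[...,1]>50)&(h[...,0]<30),325,142); Q=W[m]; print("tray",rect(Q),np.median(Q[:,2]),m.sum())
    k=m&(h[...,2]>120); print(" floor z",np.median(W[k][:,2])); 
    k=m&(h[...,2]<110); print(" dark",rect(W[k]),np.median(W[k][:,2]),k.sum(), W[k][:,:2].mean(0))
for n,u,v in(("bowl",314,146),("tray",130,53)):
    p,W,h=f(n); m=blob((abs(h[...,0]-70)<20)&(h[...,1]>80)&(h[...,2]>20),u,v); Q=W[m]; print("bowl",m.sum(),np.nanmax(Q[:,2]))
    q=Q[Q[:,2]>np.nanpercentile(Q[:,2],99)-5]; print(cv2.minEnclosingCircle(q[:,:2].astype(np.float32)), np.nanpercentile(Q[:,2],[1,50,99]))
    g=W[np.ix_(range(0,400,5),range(0,640,5))].reshape(-1,3); g=g[abs(g[:,2])<8]; print("table z",np.median(g[:,2]))
E
```

```text
blue (array([493.8, 298.6]), array([85.6, 59.7]), np.float32(19.647762)) 106.31695417288346 5050
 blue top (array([493.8, 298.6]), array([85.6, 59.7]), np.float32(19.647762))
red (array([547.1, 317.7]), array([33.3, 73. ]), np.float32(109.719536)) 112.26273197142766 2514
hsv [ 18 116 165] [120   4  61]
tray (array([ 373.9, -276.6]), array([0. , 0.5]), np.float32(90.0)) nan 10440
 floor z nan
 dark (array([ 463.2, -246.3]), array([ 86.4, 143.1]), np.float32(160.1364)) nan 1681 [nan nan]
bowl 2529 57.72419610961538
((568.4912719726562, -40.51799011230469), 32.093994140625) [ 4.6  8.6 56.4]
table z 0.32936463378467806
bowl 3859 57.66195524109048
((567.6923217773438, -41.1400032043457), 32.58180618286133) [ 4.9 30.5 56.4]
table z 0.3522502219744581
```

```bash
python3 - <<'E'
from h import *
np.set_printoptions(precision=1,suppress=True)
c=optics.camera_params("wrist")
for o in(85,72,60):
    ctrl.gripper_to(o,30); p,d=optics.grab_frame("wrist")
    P=cloud(d,c,(np.zeros(3),np.eye(3))); k=np.isfinite(P[...,2])&(P[...,2]<60)&(abs(P[...,1])<60)
    Q=P[k]; print(o,sensors.read_state()["grip_width"],ctrl.tcp_to_tips,np.percentile(Q[:,2],[50,95,99,99.9]),Q[:,2].max())
    T=Q[Q[:,2]>Q[:,2].max()-4]; print(T[:,0].min(),T[:,0].max(),sorted(abs(T[:,1]))[:3])
z=np.load("tray.npz");h=cv2.cvtColor(z["p"],cv2.COLOR_RGB2HSV).astype(int);W=z["W"]
n,l=cv2.connectedComponents(((h[...,1]>50)&(h[...,0]<30)).astype(np.uint8)); m=(l==l[142,325])&np.isfinite(W[...,2])
for nm,k in(("all",m),("z>5",m&(W[...,2]>4)),("dark",m&(h[...,2]<110)),("floor",m&(h[...,2]>130))):
    Q=W[k]; print(nm,cv2.minAreaRect(Q[:,:2].astype(np.float32)),np.median(Q[:,2]))
print(sensors.read_state()["t"])
E
```

```text
85 84.84754794460264 25.0 [-39.5   1.7   8.3  11.3] 12.372854483500916
-10.962837576997643 10.578186280262386 [np.float64(41.78845272945743), np.float64(41.82732418452506), np.float64(41.85813167611184)]
72 72.14453037379845 25.0 [-37.4   3.5  12.   15.7] 16.77597524389124
-10.65455572331804 10.789725910337495 [np.float64(35.295230688893184), np.float64(35.35963407106712), np.float64(35.360663659647734)]
60 59.98730983616541 25.0 [-35.8   4.3  13.9  18.9] 19.97788184072776
-10.200637945392074 10.39850443744993 [np.float64(29.328218430984954), np.float64(29.347994975415926), np.float64(29.384559836940177)]
all ((461.29913330078125, -244.30117797851562), (112.26828002929688, 152.28826904296875), 71.78639221191406) 8.472048211326069
z>5 ((462.2615051269531, -244.36557006835938), (110.20439147949219, 150.42050170898438), 71.67986297607422) 8.478247839261655
dark ((463.5068664550781, -246.72210693359375), (90.01426696777344, 142.30433654785156), 71.79896545410156) 17.990044249597133
floor ((461.2918701171875, -244.07760620117188), (111.84821319580078, 152.13461303710938), 71.78638458251953) 8.285239302042555
5.35
```

```bash
python3 - <<'E'
from h import *
np.set_printoptions(precision=1,suppress=True)
a=np.radians(19.65); u=np.array([np.cos(a),np.sin(a)])
C=np.array([503.3,302.0])
ctrl.gripper_to(72,30)
ctrl.move_ptp([*C,185],down(a))
s=sensors.read_state(); p,d=optics.grab_frame("wrist"); cv2.imwrite("pics/pre.png",p[...,::-1])
c=optics.camera_params("wrist"); P=cloud(d,c,(np.zeros(3),np.eye(3))); z=s["eef_pos"][2]-P[...,2]
h=cv2.cvtColor(p,cv2.COLOR_RGB2HSV).astype(int)
k=(abs(h[...,0]-108)<12)&(h[...,1]>120)&(abs(z-106)<5)
Q=P[k]; r=cv2.minAreaRect(Q[:,:2].astype(np.float32)); print("tile",k.sum(),r,np.median(z[k]),Q.min(0),Q.max(0))
k=np.isfinite(z)&(P[...,2]<30)&(P[...,2]>8)&(abs(P[...,1])<60)
Q=P[k]; print("fingers",Q[Q[:,1]>0][:,1].min(),Q[Q[:,1]<0][:,1].max(),Q[:,2].max(),s["eef_pos"],s["t"])
E
```

```text
tile 11989 ((-11.322990417480469, 0.027454376220703125), (85.34075164794922, 59.74655532836914), 0.016720162704586983) 106.33270927275736 [-54.  -29.9  77.4] [31.3 29.9 81.9]
fingers 36.037182796833 -35.15911347833654 16.89267715902902 [504.1 302.4 186. ] 6.2583
```

View pics/pre.png

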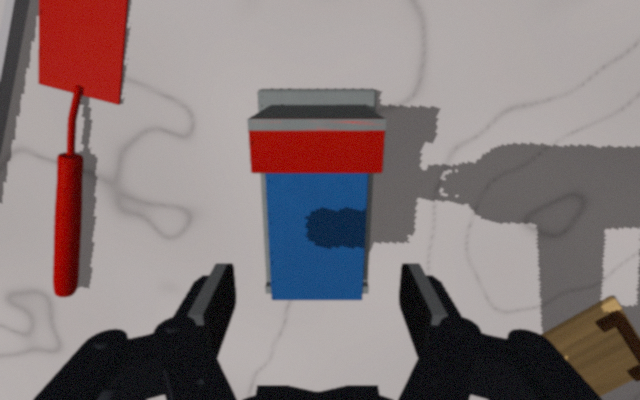

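The picture shows the jaws straddling the tile. The tile's edges are at columns 267 and 370 and it is centred within 0.5 mm, and the hood edge is at row 172. I'll descend, grip and pull.

```bash
python3 - <<'E'
from h import *
np.set_printoptions(precision=1,suppress=True)
a=np.radians(19.65); u=np.array([np.cos(a),np.sin(a),0])
C=np.array([504.2,302.4,117.3])
def st(n):
    s=sensors.read_state(); print(n,round(s["t"],2),s["eef_pos"],s["force"],round(s["grip_width"],1),round(s["grasp_force"],1))
st("0")
hit=ctrl.move_l(C,down(a),vel=80,threshold=8); ctrl.hold(.2); st(f"down {hit}")
if not hit:
    ctrl.gripper_to(56,70); st("grip")
    if sensors.read_state()["grip_width"]<63: 
        ctrl.move_l(C-36*u,vel=40); ctrl.hold(.1); st("pull")
p,d,W=wrist("pull")
E
```

```text
0 6.31 [505.  302.8 187.6] [0.2 0.5 0.7] 72.1 0.0
down False 7.51 [504.6 302.6 118.1] [0.3 0.1 0.2] 72.1 0.0
grip 7.78 [504.5 302.6 118.5] [-2.4  0.1  5.9] 58.1 73.6
pull 8.93 [472.4 291.1 119.3] [2.7 0.4 5.8] 57.8 75.9
```

View pics/pull.png

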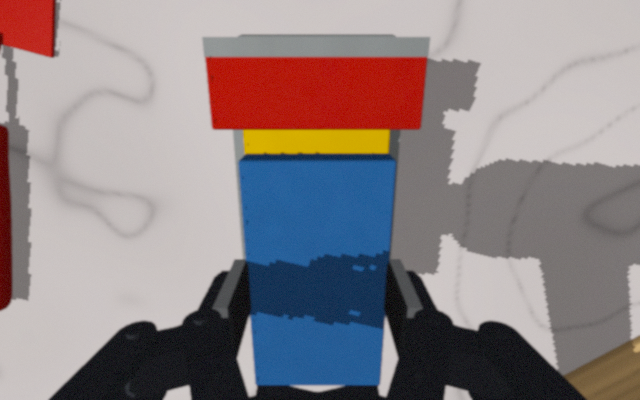

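The rear edge of the blue tile (row 156) is clear of the hood edge (row 128), with yellow showing between, so I can lift.

```bash
python3 - <<'E'
from h import *
np.set_printoptions(precision=1,suppress=True)
def st(n):
    s=sensors.read_state(); print(n,round(s["t"],2),s["eef_pos"],s["force"],round(s["grip_width"],1),round(s["grasp_force"],1))
a=np.radians(19.65); e=np.array(sensors.read_state()["eef_pos"])
ctrl.move_l([470.3,290.3,150],down(a),vel=30); st("up")
ctrl.move_l([470.3,290.3,240],down(a),vel=120)
p,d,W=wrist(); np.savez("up.npz",p=p,W=W); st("up2")
h=cv2.cvtColor(p,cv2.COLOR_RGB2HSV).astype(int)
k=(abs(h[...,0]-27)<6)&(h[...,1]>130)&(W[...,2]>60); print("yellow z",k.sum(),np.median(W[k][:,2]) if k.any() else 0)
b=np.radians(-18.2); T=np.array([462.2,-244.8])
ctrl.move_ptp([*T,150],down(b)); ctrl.hold(.4); s=sensors.read_state(); st("tray")
p,d=optics.grab_frame("wrist"); cv2.imwrite("pics/tray1.png",p[...,::-1])
P=cloud(d,optics.camera_params("wrist"),(np.zeros(3),np.eye(3))); W=P@np.array(s["eef_rot"]).T+s["eef_pos"]
np.savez("tray1.npz",p=p,P=P,W=W)
h=cv2.cvtColor(p,cv2.COLOR_RGB2HSV).astype(int)
k=(abs(h[...,0]-108)<12)&(h[...,1]>120)&(P[...,2]<40)
Q=P[k]; print("tile in tool",cv2.minAreaRect(Q[:,:2].astype(np.float32)),np.median(Q[:,2]),np.polyfit(Q[:,0],Q[:,2],1))
k=(h[...,1]>50)&(h[...,0]<30)&(np.hypot(W[...,0]-T[0],W[...,1]-T[1])<105)&(abs(W[...,2]-13)<9)
Q=P[k]; print("tray in tool",cv2.minAreaRect(Q[:,:2].astype(np.float32)),k.sum(),Q.min(0),Q.max(0))
E
```

```text
up 10.22 [470.1 290.2 149.7] [ 0.4  1.1 -1.7] 57.9 75.2
up2 11.17 [469.5 290.  238.7] [ 0.1 -0.3 -0.7] 58.0 75.2
yellow z 4609 106.24539101023674
tray 13.53 [ 462.3 -244.5  150. ] [-0.2  0.1 -1. ] 57.7 75.2
tile in tool ((0.624664306640625, 0.4823150634765625), (110.96086120605469, 121.28633117675781), 52.701942443847656) 12.218046005361387 [ 0.  11.7]
tray in tool ((52.34117126464844, -0.43502044677734375), (109.79817962646484, 44.884071350097656), 89.7652359008789) 9315 [ 29.7 -55.3 129.1] [ 74.6  54.5 145. ]
```

View pics/tray1.png

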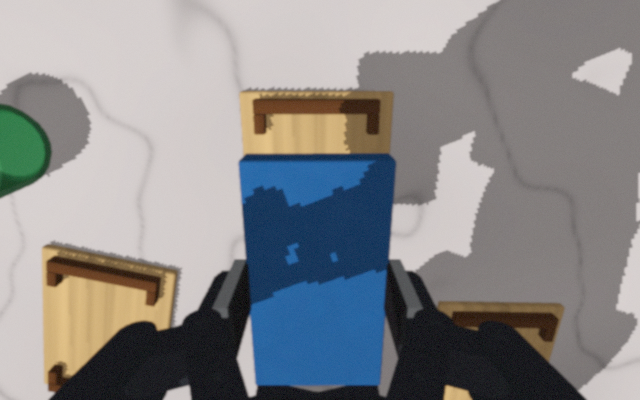

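Tray, tile and jaws are aligned: the tray's far rim is at row 107, and the tile and tray are both centred on column 317. The yellow tile has risen to 106 mm. I'll lower the tile now.

```bash
python3 - <<'E'
from h import *
np.set_printoptions(precision=1,suppress=True)
def st(n):
    s=sensors.read_state(); print(n,round(s["t"],2),s["eef_pos"],s["force"],round(s["grip_width"],1),round(s["grasp_force"],1)); return s
z=np.load("tray1.npz");P=z["P"];h=cv2.cvtColor(z["p"],cv2.COLOR_RGB2HSV).astype(int)
k=(abs(h[...,0]-108)<8)&(h[...,1]>150)&(abs(P[...,2]-12.2)<3)&(abs(P[...,1])<32)&(abs(P[...,0])<62); n,l=cv2.connectedComponents(k.astype(np.uint8)); k=l==l[220,320]
print("tile",cv2.minAreaRect(P[k][:,:2].astype(np.float32)),P[k].min(0),P[k].max(0))
b=np.radians(-18.2); T=np.array([461.5,-244.8]); R=down(b)
ctrl.move_l([*T,42],R,vel=100); ctrl.hold(.3); s0=st("above")
hit=ctrl.move_l([*T,33],R,vel=15,threshold=3); s=st(f"touch {hit}")
E
```

```text
tile ((0.060413360595703125, 0.314453125), (59.768856048583984, 110.73236846923828), 89.5929946899414) [-55.4 -29.5   9.2] [55.4 30.3 15.2]
above 15.11 [ 461.8 -245.    42.4] [-0.3  0.1  0.2] 58.0 75.2
touch True 15.62 [ 461.4 -244.7   34.5] [ 0.3 -0.1  3.2] 57.4 75.7
```

```bash
python3 - <<'E'
from h import *
np.set_printoptions(precision=1,suppress=True)
e=np.array(sensors.read_state()["eef_pos"]); R=np.array(sensors.read_state()["eef_rot"])
ctrl.gripper_to(72); ctrl.hold(.2)
ctrl.move_l([e[0],e[1],170],down(np.radians(-18.2)),vel=120); ctrl.hold(.3)
s=sensors.read_state(); p,d,W=wrist("tray2"); print(s["t"],s["eef_pos"])
h=cv2.cvtColor(p,cv2.COLOR_RGB2HSV).astype(int)
k=(abs(h[...,0]-108)<8)&(h[...,1]>150)&(abs(W[...,2]-22)<6); n,l=cv2.connectedComponents(k.astype(np.uint8)); k=l==l[200,317]
Q=W[k]; print(cv2.minAreaRect(Q[:,:2].astype(np.float32)),np.median(Q[:,2]),np.c_[Q[:,:2]-Q[:,:2].mean(0),np.ones(len(Q))].shape,np.linalg.lstsq(np.c_[Q[:,:2]-Q[:,:2].mean(0),np.ones(len(Q))],Q[:,2],rcond=None)[0])
E
```

```text
17.6917 [ 461.2 -244.6  169.5]
((461.2303161621094, -245.12069702148438), (58.00576400756836, 109.84933471679688), 71.90009307861328) 22.303285358551364 (9772, 3) [-0.   0.  22.3]
```

View pics/tray2.png

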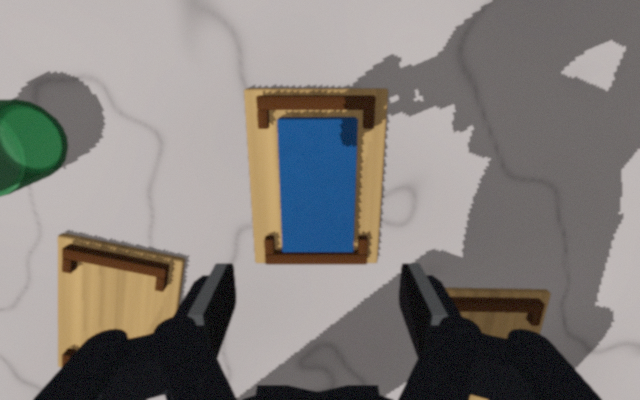

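The tile lies flat in the bay: blue rectangle columns 279–357, rows 117–254, level, centre (461.2,-245.1). Next is the bowl.

```bash
python3 - <<'E'
from h import *
np.set_printoptions(precision=1,suppress=True)
def st(n):
    s=sensors.read_state(); print(n,round(s["t"],2),s["eef_pos"],s["force"],round(s["grip_width"],1),round(s["grasp_force"],1)); return s
B=np.array([568.1,-40.8]); R=down(0)
ctrl.gripper_to(85); ctrl.move_ptp([*B,150],R); ctrl.hold(.4)
s=st("pre"); p,d,W=wrist()
h=cv2.cvtColor(p,cv2.COLOR_RGB2HSV).astype(int)
k=(abs(h[...,0]-70)<20)&(h[...,1]>80)&(W[...,2]>48)&(W[...,2]<64)&(np.hypot(W[...,0]-B[0],W[...,1]-B[1])<50)
c,r=cv2.minEnclosingCircle(W[k][:,:2].astype(np.float32)); print(c,r,k.sum(),W[k].min(0),W[k].max(0))
if abs(r-33)<2 and np.hypot(*(np.array(c)-B))<5:
    B=np.array(c)
    hit=ctrl.move_l([*B,41],R,vel=100,threshold=10); ctrl.hold(.3); st(f"down {hit}")
    if not hit:
        ctrl.gripper_to(55,30); st("grip")
E
```

```text
pre 19.35 [568.  -41.6 150.1] [-0.4  0.3  0.3] 85.1 0.0
(568.2474365234375, -40.22433853149414) 32.594154357910156 2075 [535.9 -72.2  48. ] [600.8  -8.2  57.2]
down False 20.94 [568.5 -40.3  41.5] [-0.1 -0.4 -0.5] 85.0 0.0
grip 21.27 [568.7 -40.3  41.6] [-0.1  0.6  4.5] 65.9 33.7
```

```bash
python3 - <<'E'
from h import *
np.set_printoptions(precision=1,suppress=True)
def st(n):
    s=sensors.read_state(); print(n,round(s["t"],2),s["eef_pos"],s["force"],round(s["grip_width"],1),round(s["grasp_force"],1)); return s
ctrl.gripper_to(55,40)
ctrl.move_l([568.5,-40.3,80],down(0),vel=60); ctrl.hold(.2); st("lift")
ctrl.move_l([568.5,-40.3,150],down(0),vel=120)
b=np.radians(-18.2); T=[461.6,-245.2]
ctrl.move_ptp([*T,150],down(b)); ctrl.hold(.4); s=st("over")
p,d=optics.grab_frame("wrist"); cv2.imwrite("pics/held.png",p[...,::-1])
P=cloud(d,optics.camera_params("wrist"),(np.zeros(3),np.eye(3))); h=cv2.cvtColor(p,cv2.COLOR_RGB2HSV).astype(int)
k=(abs(h[...,0]-70)<20)&(h[...,1]>80)&(P[...,2]<50)&(abs(P[...,1])<45)&(abs(P[...,0])<45)
Q=P[k]; print("bowl in tool",np.percentile(Q[:,2],[1,5]),cv2.minEnclosingCircle(Q[Q[:,2]<np.percentile(Q[:,2],1)+8][:,:2].astype(np.float32)))
E
```

```text
lift 22.48 [568.1 -40.2  79.5] [-0.5 -0.6 -0.8] 65.2 44.5
over 24.53 [ 462.  -244.6  150. ] [ 0.2 -0.4 -1.4] 65.0 44.5
bowl in tool [-45.7 -13.9] ((12.732059478759766, 0.3567619323730469), 38.58024597167969)
```

View pics/held.png

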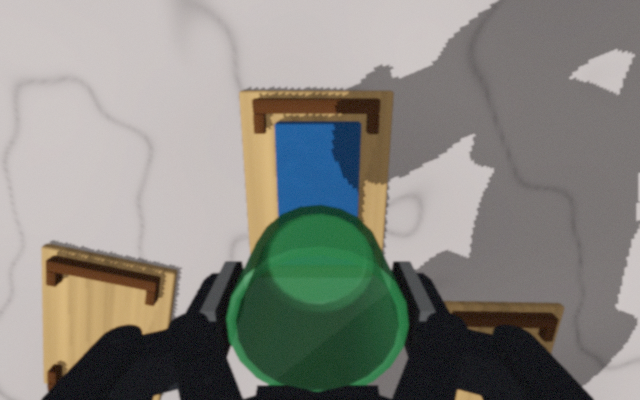

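The bowl is held upright between the pads, with its rim at columns 228–408 (centre 318), above the tile. I'll set it down.

```bash
python3 - <<'E'
from h import *
np.set_printoptions(precision=1,suppress=True)
def st(n):
    s=sensors.read_state(); print(n,round(s["t"],2),s["eef_pos"],s["force"],round(s["grip_width"],1),round(s["grasp_force"],1)); return s
b=np.radians(-18.2); T=[461.6,-245.2]; R=down(b)
ctrl.move_l([*T,71],R,vel=80); ctrl.hold(.3); st("above")
hit=ctrl.move_l([*T,61.5],R,vel=15,threshold=3); s=st(f"touch {hit}")
if hit and s["eef_pos"][2]<66:
    e=s["eef_pos"]; ctrl.gripper_to(85); ctrl.hold(.2); st("open")
    ctrl.move_l([e[0],e[1],200],R,vel=100); ctrl.hold(.4); st("up")
    p,d,W=wrist("done"); h=cv2.cvtColor(p,cv2.COLOR_RGB2HSV).astype(int)
    k=(abs(h[...,0]-70)<20)&(h[...,1]>80)&(W[...,2]>70)&(W[...,2]<90)&(np.hypot(W[...,0]-461,W[...,1]+245)<60)
    print("bowl",cv2.minEnclosingCircle(W[k][:,:2].astype(np.float32)),np.percentile(W[k][:,2],[50,99]))
    k=(abs(h[...,0]-108)<8)&(h[...,1]>150)&(abs(W[...,2]-22)<6)&(np.hypot(W[...,0]-461,W[...,1]+245)<80)
    print("tile",cv2.minAreaRect(W[k][:,:2].astype(np.float32)),np.median(W[k][:,2]))
E
```

```text
above 26.02 [ 461.8 -245.4   71.4] [ 0.3  0.2 -1.3] 65.3 44.5
touch True 26.53 [ 461.6 -245.1   63.7] [0.6 0.9 3.9] 65.1 44.8
open 27.07 [ 460.6 -244.4   62.6] [0.7 0.2 0.2] 84.9 0.0
up 29.0 [ 461.5 -245.1  199.9] [ 0.6 -0.3  0. ] 85.0 0.0
bowl ((461.0259094238281, -245.28187561035156), 33.02242660522461) [76.9 78.5]
tile ((461.223388671875, -244.827880859375), (57.398616790771484, 109.61829376220703), 71.95341491699219) 22.286031270810824
```

```bash
ls pics
```

```text
done.png
held.png
pre.png
pull.png
scene0.png
side0.png
tray1.png
tray2.png
w3.png
```

View pics/done.png

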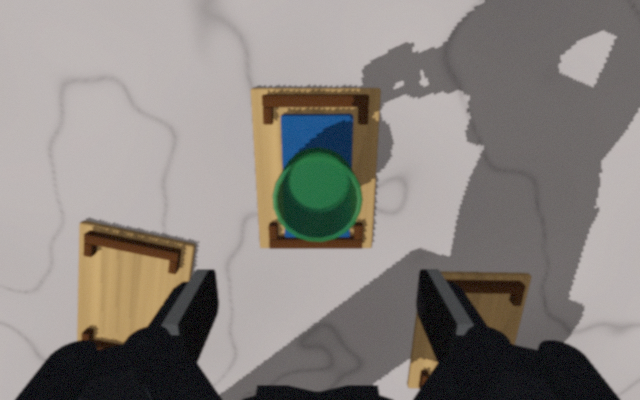

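The bowl stands upright on the blue tile, its rim centred at px (318,196). It measures within 1 mm of the tile's centre, and the jaws are clear.

```bash
python3 -c "
from plant import ctrl
print(ctrl.finish_job())"
```

```text
the job is handed in; nothing more can be done
None
```

The job is handed in at about 29 s: the blue tile lies flat in the farthest tray's bay, the bowl stands upright within 1 mm of the tile's centre, and the yellow tile has risen to the hood.

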